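# Free and remove the slicing plate held by a knob of unknown thread hand

### The arm

A 6-joint arm with a two-finger parallel gripper is mounted at the origin on the work surface. World frame = base frame: x ahead of the robot, y to its left, z up, the work surface at z = 0. Lengths are in m, angles in rad, forces in N, time in s.
With the tool pointing down it reaches from about 0.25 to 0.775 m from the base axis. Payload 4 kg.
Tool frame: the origin (TCP) lies at the very end of the fingers, on their centre line; the grasp point (between the pads) lies 19 mm behind it; z points along the fingers, y is the line along which they close (so a half turn about z gives the same grasp; the last joint's range is limited). The gripper opens to 94 mm and grips with 3 to 60 N. Pads are 16 mm wide; open, the fingers measure 119 mm over their backs; the gripper's body (75 mm by 177 mm) begins 78 mm behind the grasp point.
Start: joints at [-1.452, 0.087, 1.371, -0, 1.684, -0.103], TCP at [0.121, -0.537, 0.168] pointing down, gripper open.
Joint ranges: [-3.1, 3.1], [-0.76, 2.03], [0.27, 2.55], [-1.08, 4.22], [0.17, 2.65], [-2.57, 2.57]. Speed limits (rad/s): [2.79, 2.79, 3.14, 3.14, 3.14, 3.14].

### API

Orientations are given as [roll, pitch, yaw] about the fixed x, y, z axes, in that order (R = Rz(yaw) Ry(pitch) Rx(roll)).
In Python, from bench import robot, vision gives the robot as it stands.
- The arm moves only by the shell command python3 -m crank 'ROWS'. ROWS is JSON, a list of rows, each a list of 3 entries, a list of its own where there are three numbers: the closure, from 0 (fully open) to 1 (shut), then the shift along the tool's x, y, z in m, then the turn, a rotation vector about the tool's x, y, z in degrees. A call has 1 to 8 rows; each row shifts and turns the commanded pose from where the row before left it, along the tool's axes as they then stand; what a row does not reach is not made up. A row lasts 1/10 s, in which the tool goes at most 50 mm and 8.59 degrees, less where a joint would pass 70% of its speed; a pose out of reach is approached as far as the arm can. A call with a gripper value outside its range is refused whole. The fingers move at their own pace and stop on an object; the grip force is fixed at half the most. Time passes only in rows, so rows that do not move let the fingers close. It gives the time, the measured TCP pose, the force, the opening and the grip force at its end, in the units of the state.
- robot.get_obs(): the state, without advancing time (a new reading comes with each control period).
- vision.snapshot(name): name is "scene" or "top"; returns a dict with "color" (400x640x3 uint8, red, green, blue), "z_map" (400x640 float32, m along the optical axis (not along the pixel's ray), 0 where there is no reading), "fx", "fy", "cx", "cy" (pixels), "R" (3x3) and "t" (3): a world point X has camera coordinates R X + t. Camera axes: x right, y down, z forward; pixel columns grow to the right and rows downward; lengths in m; the calibration is good to about 2 mm. A picture is of the moment at which its call begins.
- robot.close_job(): hands the job in; it is judged then, once.
The state is a dict: "time": time; "joint_positions": joint angles; "qvel": joint speeds; "joint_torque": joint torques, N m; "tool_pos": TCP position; "ee_rot": TCP orientation; "wrist_force": force on the tool from outside, world axes, zero at the start; "wrist_torque": the same for the moment, N m; "width": finger opening in m; "finger_force": force on a finger pad.
Only numpy, scipy, OpenCV 4.12 (cv2) and the standard library are available. Lean on these libraries where they do the work, as an engineer would, in place of code of your own. Each camera call takes 0.05 s, during which the arm holds its last target. There are 200 camera calls.

### The job

The slicing plate on the bench slicer has to go to the wash: undo the black clamp knob, whose thread may be left- or right-handed (feel which way it gives, and back off at once from the way that resists, for forcing it ruins the springy spindle), and leave it backed off. Then draw the freed plate straight out by its orange tab, without pressing or dragging it hard against the clamp, and lay it flat, right way up, on the floor of the steel wash tray. Leave everything else standing where it is.

Things in the scene. Friction and masses are not known exactly. Their poses are not given: they have to be found in the camera images.
- machine: fixed steel bench slicer, body 340 x 200 mm, flat deck 100 mm above the table. Origin: on the table under the body's middle; x runs from the open discharge end (-x, towards the robot) to the grey motor box (x 140 to 210 mm, 160 mm wide, top at 150 mm), z up. Rails 4.5 mm high run along x at y +-47 to 55 mm; the deck is open towards -x, the way the plate slides out.
- knob_grip (a point): middle of the black clamp knob's grip bar, on its upright axis (machine x 60 mm, y 0), 147 mm above the table at the start. Bar 46 mm long, 14 wide, 28 tall: top 12 mm above this point, foot 16 below. x along the bar (it starts along the machine's x), z up. The captive knob turns on a left- or right-hand thread, not marked; the wrong way it stops after 0.04 rad.
- spindle (a joint): twist of the slender upright spindle that carries the knob, rad, 0 when unloaded. It is springy, about 4 N m per rad: it gives when the knob is forced against a stop (of the thread, or the end stop) and springs back. Twisted more than 0.3 rad (1.2 N m) it is ruined.
- clamp: round steel washer under the knob, 36 mm wide, 5 mm thick; origin in the middle of its underside, on the plate at the start. Knob and washer rise together 3.2 mm for each rad loosened (friction 0.1 to 0.2 N m, stays where left), to an end stop at 2.8 rad = 9 mm. Clears the plate's ridge, and the plate is free, from about 4.9 mm = 1.5 rad; looser is easier.
- plate: loose aluminium slicing plate, 155 x 90 x 5 mm, 0.3 kg, on the deck between the rails (2 mm play a side). Origin: middle of its underside; x lengthwise, as the machine's. A 14 mm slot from its +x end takes the 10 mm spindle; a 5 mm ridge at x 64 to 72 mm stands behind the clamp washer and holds the plate until the washer is above it. Slid 55 mm along -x it is clear and can be lifted.
- plate_tab (a point): grip point of the plate's upright orange tab, 50 mm long (along the plate's x), 14 mm wide, standing 26 mm over the plate. The point is 5 mm below the tab's top, 21 mm over the plate's upper face (keep fingertips off the plate), 26 mm over its underside, 30 mm from the plate's origin along its -x.
- tray: fixed shallow steel wash tray, 250 (its x) x 210 (its y) x 35 mm, walls and floor 4 to 5 mm thick, open above. Origin: on the table under its middle; z up.
- cup: bystander: small open steel cup, 48 mm wide, 45 mm tall, standing on the grey motor box of the machine; origin under its middle. To be left where it is.
- nozzle: bystander: steel piping nozzle, cone 32 mm wide, 45 mm tall, standing on the table just in front (robot side) of the tray; origin under its middle. To be left where it is.
- can: bystander: tin can with orange label, 74 mm wide, 75 mm tall; origin under its middle. To be left where it is.
- tub: bystander: red lidded tub, 90 mm wide, 100 mm tall; origin under its middle. To be left where it is.
- bottle: bystander: green bottle, 64 mm wide, 190 mm tall; origin under its middle. To be left where it is.
- bowl: bystander: steel mixing bowl, 170 mm wide, 80 mm tall; origin under its middle. To be left where it is.
Mind the look-alikes: they are no part of the job. Several things have the shape of the plate; the one meant has the colours described above.

How it is judged:
On the way, in this order (a step that is already met when the one before it is completed fails the run):
1. the knob is backed off in the direction its thread allows, so that the plate is free (z of clamp in the frame of machine above 0.1099 m), for 0.2 s.
2. the plate has been drawn out clear of the clamp (horizontal distance between plate and clamp above 0.095 m), for 0.1 s.
At the end, for the whole second after the job is handed in: The plate rests flat, right way up and still on the tray floor (underside under 12 mm above the table, tilt under 0.12 rad, its middle within 80 mm in the tray's x and 70 mm in its y of the tray's middle); the knob is still backed off (washer raised over 4.6 mm = 1.45 rad of turn) (x of plate in the frame of tray between -0.08 and 0.08 m and y of plate in the frame of tray between -0.07 and 0.07 m and z of plate in the frame of tray below 0.012 m and angle between plate's own z axis and vertical below 0.12 rad and linear speed of plate below 0.02 m/s and z of clamp in the frame of machine above 0.1099 m); the robot touches nothing.
It fails at once if the spindle is twisted by more than 0.3 rad (value of joint spindle above 0.3 rad or value of joint spindle below -0.3 rad).
It fails at once if the plate is pressed or dragged against the clamp with more than 25 N (contact force between plate and clamp above 25 N).
It fails at once if a bystander is moved by more than 30 mm (distance of any of cup, nozzle, can, tub, bottle, bowl from where it was at the start of the episode above 0.03 m).
It also fails if it takes over 70 s, if anything falls off the work surface, if the arm or the gripper's body presses on something with over 40 N, if the wrist force passes 120 N, or if a joint passes its speed limit or range.

## Working session

There is one attempt and no reset: what is moved stays moved. The work goes in short steps, Python scripts to look and compute and a shell command to move; the robot and the scene stay as the last step left them, time stands still between calls to the robot, and variables do not carry over. Pictures are saved under pics/ and viewed, at most 10 in all, crops included, and the job is handed in when it is done.

```bash
mkdir -p pics; ls; python3 - <<'E'
from bench import robot, vision
import cv2, numpy as np
print(robot.get_obs())
for n in ("scene","top"):
    s=vision.snapshot(n); cv2.imwrite(f"pics/{n}0.png",s["color"][:,:,::-1]); np.savez(f"pics/{n}0.npz",**s)
    print(n,s["fx"],s["cx"],s["cy"],np.round(s["R"],3).tolist(),np.round(s["t"],3), (-s["R"].T@s["t"]).round(3))
E
```

```text
pics
{'time': 0.0, 'joint_positions': array([-1.45207641e+00,  8.79722313e-02,  1.37225030e+00, -2.17368982e-05,
        1.68358252e+00, -1.03106193e-01]), 'qvel': array([-2.02733032e-07,  1.54614831e-04,  4.72783679e-04, -3.57507192e-04,
       -2.63514827e-04, -7.33507788e-04]), 'joint_torque': array([ 7.10555651e-04, -3.40173697e+01, -3.02428937e+01,  7.18958932e-02,
        3.28545808e-02, -1.60071745e-04]), 'tool_pos': array([ 0.12091544, -0.53590049,  0.16679685]), 'ee_rot': array([-3.13938978e+00, -2.06218088e-04,  2.21823455e-01]), 'wrist_force': array([ 0.02798856, -0.03102519,  0.26955763]), 'wrist_torque': array([-0.00902381, -0.00792295,  0.00393253]), 'finger_force': 0.0, 'width': 0.09448250108487896}
scene 457.8349310112332 328.9112395128376 203.49284808682103 [[0.67, 0.742, 0.01], [0.445, -0.391, -0.806], [-0.594, 0.545, -0.592]] [-0.379 -0.141  1.666] [ 1.306 -0.682  0.876]
top 511.34299768302765 310.98265078708886 197.80847876638444 [[-0.019, -1.0, -0.009], [-0.982, 0.02, -0.19], [0.19, 0.005, -0.982]] [0.03  0.54  1.562] [0.234 0.011 1.636]
```

View pics/scene0.png

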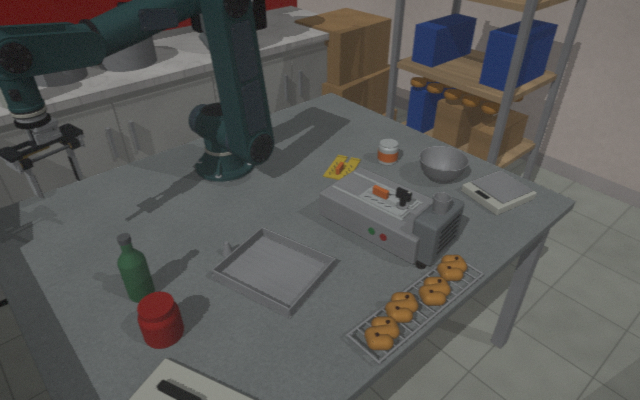

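View pics/top0.png

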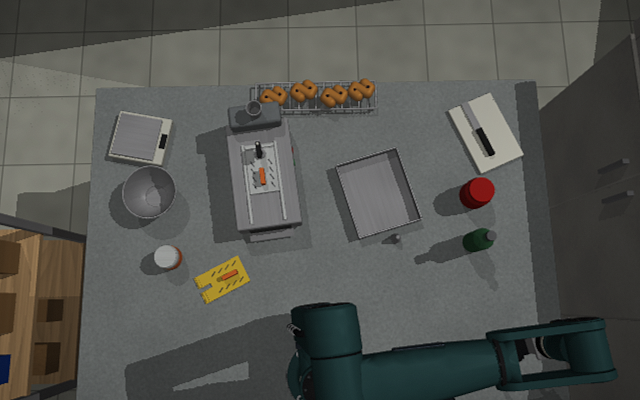

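Top view: the machine is at about (265,170), with the orange tab of the aluminium plate at (262,176) and the black knob at (259,150). The tray is at (378,193) and the nozzle at (396,239). 
Possible mix-ups for the tab are the yellow plate's orange tab (222,278), the can's label (168,257) and the pastries at (300,92). For the knob they are the black handles at (485,141) and (163,141). I choose the tab on the machine at top (262,176) / scene (381,190), and the knob at top (259,150) / scene (403,195). Next I measure them and check with a crop.

```bash
cat > h.py <<'E'
import numpy as np, cv2
def load(n): return dict(np.load(f"pics/{n}.npz"))
def ray(s,u,v):
    d=np.array([(u-s["cx"])/s["fx"],(v-s["cy"])/s["fy"],1.]); return -s["R"].T@s["t"], s["R"].T@d
def onplane(s,u,v,z):
    c,d=ray(s,u,v); return c+d*(z-c[2])/d[2]
def tri(s1,p1,s2,p2):
    c1,d1=ray(s1,*p1); c2,d2=ray(s2,*p2)
    k=np.linalg.lstsq(np.c_[d1,-d2],c2-c1,rcond=None)[0]
    a,b=c1+k[0]*d1,c2+k[1]*d2; return (a+b)/2,np.linalg.norm(a-b)
def cloud(s):
    v,u=np.mgrid[:400,:640]; z=s["z_map"]
    P=np.stack([(u-s["cx"])/s["fx"]*z,(v-s["cy"])/s["fy"]*z,z],-1)
    return (P-s["t"])@s["R"]
def blob(m,box):
    x0,y0,x1,y1=box; k=np.zeros(m.shape,np.uint8); k[y0:y1,x0:x1]=m[y0:y1,x0:x1]
    n,l,st,c=cv2.connectedComponentsWithStats(k); i=1+np.argmax(st[1:,4]); return l==i,c[i],st[i]
def orange(s):
    h=cv2.cvtColor(s["color"],cv2.COLOR_RGB2HSV); return ((h[...,0]>4)&(h[...,0]<20)&(h[...,1]>150)&(h[...,2]>90)).astype(np.uint8)
def dark(s): return (s["color"].max(-1)<50).astype(np.uint8)
E
python3 - <<'E'
from h import *
T,S=load("top0"),load("scene0")
for f,bt,bs,nm in((orange,(245,160,280,195),(368,180,395,202),"tab"),(dark,(250,138,270,160),(393,185,415,208),"knob")):
    mt,ct,st=blob(f(T),bt); ms,cs,ss=blob(f(S),bs); print(nm,ct,st,cs,ss,"tri",tri(T,ct,S,cs))
    for n,s,m in(("T",T,mt),("S",S,ms)):
        P=cloud(s)[m]; z=np.percentile(P[:,2],95); Q=P[P[:,2]>z-.006]; print(n,"top z",z,"mean top",Q.mean(0),cv2.minAreaRect((Q[:,:2]*1000).astype(np.float32)))
C=cloud(T)
def rect(m,nm):
    P=C[m]; print(nm,m.sum(),P.mean(0).round(4),cv2.minAreaRect((P[:,:2]*1000).astype(np.float32)))
b=np.zeros((400,640),bool); b[95:240,225:310]=1
rect(b&(abs(C[...,2]-.102)<.012),"deck"); rect(b&(C[...,2]>.14)&(C[...,2]<.155),"box")
b[:]=0;b[140:247,325:430]=1
rect(b&(abs(C[...,2]-.035)<.006),"rim");rect(b&(abs(C[...,2]-.004)<.002),"floor-ish")
print("noz",[onplane(T,396,239,.02)], "cup",onplane(T,253,107,.19))
a=cv2.resize(T["color"][95:245,215:315],None,fx=4,fy=4,interpolation=2); b2=cv2.resize(S["color"][165:245,310:470],None,fx=2.5,fy=2.5)
c=np.zeros((600,800,3),np.uint8); c[:,:400]=a; c[:200,400:]=b2; cv2.imwrite("pics/crop.png",c[:,:,::-1])
E
```

```text
tab [262.07246377 175.8115942 ] [260 168   6  16  69] [380.19469027 191.55752212] [373 186  15  13 113] tri (array([0.59982061, 0.16697906, 0.11787966]), np.float64(0.0007108133170095633))
T top z 0.1363208838767554 mean top [0.594907   0.16585375 0.13363295] ((597.2261352539062, 166.03134155273438), (45.9712028503418, 10.339250564575195), 6.285124778747559)
S top z 0.13058153124544872 mean top [0.60337862 0.16406233 0.12870571] ((601.6653442382812, 165.0155792236328), (49.927711486816406, 16.168697357177734), 2.0746357440948486)
knob [258.52238806 150.65671642] [256 142   6  16  67] [403.03289474 195.94736842] [397 188  14  18 152] tri (array([0.6745719 , 0.17635912, 0.13751697]), np.float64(0.002436668640241224))
T top z 0.16317624263343075 mean top [0.66706089 0.17498579 0.16047362] ((668.9542236328125, 175.93511962890625), (33.37816619873047, 10.43560791015625), 9.342118263244629)
S top z 0.15836414979230487 mean top [0.67628664 0.17190197 0.15648962] ((678.057861328125, 173.2902374267578), (40.437076568603516, 11.879279136657715), 10.855978965759277)
deck 6278 [0.6009 0.1677 0.1009] ((616.943115234375, 170.32330322265625), (343.2698059082031, 200.28123474121094), 6.971618175506592)
box 906 [0.7826 0.1899 0.1484] ((737.5823974609375, 184.78823852539062), (172.28915405273438, 159.79409790039062), 7.0146803855896)
rim 393 [ 0.5562 -0.2003  0.0341] ((542.8098754882812, -198.89779663085938), (291.3039855957031, 211.12828063964844), 15.982928276062012)
floor-ish 3115 [ 0.5647 -0.1946  0.0038] ((565.1978759765625, -199.23007202148438), (345.2052001953125, 353.7734375), 88.63343048095703)
noz [array([ 0.40884394, -0.24732083,  0.02      ])] cup [0.79386033 0.1863064  0.19      ]
```

View pics/crop.png

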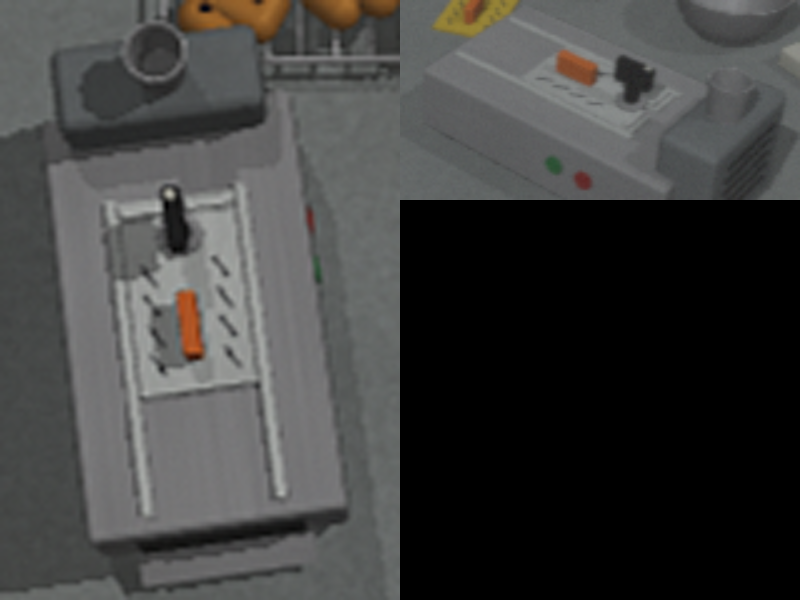

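The crop confirms the choice: the plate's orange tab is at crop (190,325) and the black knob at crop (173,220), on its washer. The machine yaw is about 7°. The knob is at about (0.6755, 0.177) and triangulates at about 0.138 at mid-body, with its top at 0.16, which matches the text. I'll start moving.

```bash
python3 -m crank '[[0,[0,0,-0.05],[0,0,0]],[0,[0,0,-0.05],[0,0,0]],[0,[0.02,-0.016,-0.04],[0,0,0]],[0,[0.035,-0.029,0],[0,0,0]],[0,[0.035,-0.029,0],[0,0,0]],[0,[0.035,-0.029,0],[0,0,0]],[0,[0.035,-0.029,0],[0,0,0]],[0,[0.035,-0.029,0],[0,0,0]]]'
python3 -m crank '[[0,[0.035,-0.029,0],[0,0,0]],[0,[0.035,-0.029,0],[0,0,0]],[0,[0.035,-0.029,0],[0,0,0]],[0,[0.035,-0.029,0],[0,0,0]],[0,[0.035,-0.029,0],[0,0,0]],[0,[0.035,-0.029,0],[0,0,0]],[0,[0.035,-0.029,0],[0,0,0]],[0,[0.035,-0.029,0],[0,0,0]]]'
python3 -m crank '[[0,[0.035,-0.029,0],[0,0,0]],[0,[0.035,-0.029,0],[0,0,0]],[0,[0.035,-0.029,0],[0,0,0]],[0,[0.035,-0.029,0],[0,0,0]],[0,[0.035,-0.029,0],[0,0,0]],[0,[0.02,-0.016,0],[0,0,0]],[0,[0,0,0],[0,0,5.7]],[0,[0,0,0],[0,0,0]]]'
cat >> h.py <<'E'
def delta(target,yaw=None):
    from bench import robot
    from scipy.spatial.transform import Rotation as Ro
    o=robot.get_obs(); R=Ro.from_euler("xyz",o["ee_rot"]).as_matrix()
    print("t",round(o["time"],2),"pos",o["tool_pos"].round(4),"rpy",o["ee_rot"].round(3),"F",o["wrist_force"].round(1),"Tq",o["wrist_torque"].round(2),"w",round(o["width"],4),"ff",round(o["finger_force"],1),"j6",o["joint_positions"][5].round(3))
    if target is not None: print("tool delta mm",(R.T@(np.array(target)-o["tool_pos"])*1000).round(1), "turn z deg", None if yaw is None else np.degrees(o["ee_rot"][2]-yaw).round(2))
E
python3 -c "
from h import *
delta([.6755,.177,.24],.122)"
```

```text
time: 0.9
tool_pos: [0.2764, -0.3349, 0.3075]
ee_rot: [-3.141, 0.0, 0.221]
wrist_force: [0.1, 0.2, -0.5]
width: 0.0939
finger_force: 0.0
time: 1.7
tool_pos: [0.4986, -0.0468, 0.3075]
ee_rot: [3.142, 0.001, 0.222]
wrist_force: [0.9, -0.0, 0.4]
width: 0.0938
finger_force: 0.0
time: 2.5
tool_pos: [0.6529, 0.1522, 0.3059]
ee_rot: [3.141, 0.003, 0.124]
wrist_force: [-0.2, 0.1, 0.4]
width: 0.0941
finger_force: 0.0
t 2.5 pos [0.6529 0.1522 0.3059] rpy [3.141e+00 3.000e-03 1.240e-01] F [-0.2  0.1  0.4] Tq [0.04 0.02 0.01] w 0.0941 ff 0.0 j6 1.592
tool delta mm [ 25.7 -21.8  65.8] turn z deg 0.1
```

```bash
python3 -m crank '[[0,[0.026,-0.022,0.02],[0,0,0.1]],[0,[0,0,0.045],[0,0,0]],[0,[0,0,0.04],[0,0,0]],[0,[0,0,0.035],[0,0,0]],[0,[0,0,0.02],[0,0,0]],[0,[0,0,0.008],[0,0,0]],[0,[0,0,0],[0,0,0]]]'
python3 - <<'E'
from h import *
from bench import vision
delta([.6755,.177,.137],.122)
s=vision.snapshot("scene"); t=vision.snapshot("top")
a=cv2.resize(s["color"][120:240,340:480],None,fx=4,fy=4); b=cv2.resize(t["color"][100:220,220:300],None,fx=3,fy=4)
cv2.imwrite("pics/g1.png",np.hstack([a,b])[:,:,::-1])
E
```

```text
time: 3.2
tool_pos: [0.675, 0.1756, 0.1388]
ee_rot: [3.141, 0.003, 0.121]
wrist_force: [-0.0, -0.4, -0.0]
width: 0.0941
finger_force: 0.0
t 3.2 pos [0.675  0.1756 0.1388] rpy [3.141e+00 3.000e-03 1.210e-01] F [-0.  -0.4 -0. ] Tq [-0.02  0.    0.02] w 0.0941 ff 0.0 j6 1.623
tool delta mm [ 0.7 -1.3  1.8] turn z deg -0.06
```

View pics/g1.png

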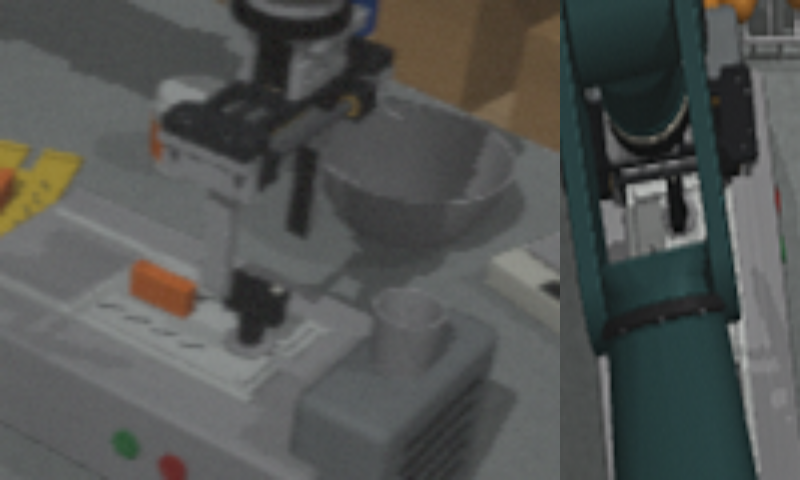

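The crop shows the fingertips at about (215,292) and (300,235), either side of the knob at (258,290). I'll check the tips against projection before closing.

```bash
python3 - <<'E'
from h import *
from bench import robot
S=load("scene0");o=robot.get_obs();y=o["ee_rot"][2];ty=np.array([np.sin(y),-np.cos(y),0])
def pr(X): c=S["R"]@X+S["t"]; return np.array([S["fx"]*c[0]/c[2]+S["cx"],S["fy"]*c[1]/c[2]+S["cy"]])
for k in(.047,0,-.047,-.059): print(k,((pr(o["tool_pos"]+k*ty)-[340,120])*4).round())
for z in (.159,.139,.131): print("knob",z,((pr(np.array([.6755,.177,z]))-[340,120])*4).round())
# bar top centre in top view: knob mask -> rays on plane .159 ; and tab
for n,bx in(("top0",(250,138,270,160)),("scene0",(393,185,415,208))):
    s=load(n); m,c,st=blob(dark(s),bx); v,u=np.nonzero(m); print(n,[onplane(s,a,b,.145).round(4) for a,b in [c]], [u.min(),u.max(),v.min(),v.max()])
E
```

```text
0.047 [215. 330.]
0 [253. 300.]
-0.047 [290. 272.]
-0.059 [299. 265.]
knob 0.159 [255. 279.]
knob 0.139 [252. 303.]
knob 0.131 [251. 312.]
top0 [array([0.6715, 0.1746, 0.145 ])] [np.int64(256), np.int64(261), np.int64(142), np.int64(157)]
scene0 [array([0.6815, 0.1689, 0.145 ])] [np.int64(397), np.int64(410), np.int64(188), np.int64(205)]
```

```bash
python3 -m crank '[[0.5,[0.0005,-0.001,0.001],[0,0,0]],[0.7,[0,0,0],[0,0,0]],[0.8,[0,0,0],[0,0,0]],[0.9,[0,0,0],[0,0,0]],[1,[0,0,0],[0,0,0]],[1,[0,0,0],[0,0,0]]]'; python3 -c "
from h import *
delta(None)"
```

```text
time: 3.9
tool_pos: [0.6762, 0.1773, 0.1389]
ee_rot: [3.141, 0.0, 0.121]
wrist_force: [0.3, -0.1, -0.9]
width: 0.0497
finger_force: 0.0
t 3.9 pos [0.6762 0.1773 0.1389] rpy [3.141 0.    0.121] F [ 0.3 -0.1 -0.9] Tq [-0.01  0.01  0.02] w 0.0497 ff 0.0 j6 1.626
```

```bash
python3 -m crank '[[1,[0,0,0],[0,0,0]],[1,[0,0,0],[0,0,0]],[1,[0,0,0],[0,0,0]],[1,[0,0,0],[0,0,0]],[1,[0,0,0],[0,0,0]],[1,[0,0,0],[0,0,0]]]'; python3 -c "
from h import *
delta(None)"
```

```text
time: 4.5
tool_pos: [0.6762, 0.1773, 0.139]
ee_rot: [3.142, -0.0, 0.121]
wrist_force: [0.3, 0.2, -0.6]
width: 0.0019
finger_force: 0.0
t 4.5 pos [0.6762 0.1773 0.139 ] rpy [ 3.142 -0.     0.121] F [ 0.3  0.2 -0.6] Tq [0.01 0.02 0.03] w 0.0019 ff 0.0 j6 1.626
```

Width is 2 mm, so the grasp missed. I'll look again.

```bash
python3 - <<'E'
from h import *
from bench import vision
s=vision.snapshot("scene"); np.savez("pics/g2.npz",**s)
cv2.imwrite("pics/g2.png",cv2.resize(s["color"][110:250,340:480],None,fx=4,fy=4)[:,:,::-1])
E
```

```text
(no output)
```

View pics/g2.png

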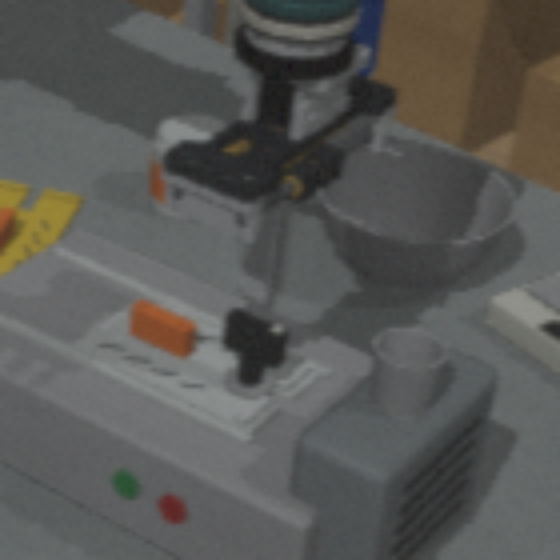

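```bash
python3 - <<'E'
from h import *
s=load("g2");C=cloud(s)
for v in range(160,206,2):
    print(v,[ (C[v,u]*1000).astype(int).tolist() for u in (402,404,406,408,410)])
E
```

```text
160 [[719, 93, 307], [719, 102, 303], [707, 125, 289], [710, 130, 288], [686, 171, 261]]
162 [[720, 94, 301], [718, 104, 296], [709, 124, 284], [685, 166, 257], [686, 173, 254]]
164 [[716, 100, 291], [718, 105, 290], [679, 165, 248], [687, 164, 252], [682, 179, 244]]
166 [[716, 100, 286], [718, 106, 284], [683, 162, 245], [686, 166, 245], [680, 183, 235]]
168 [[714, 104, 277], [675, 164, 234], [683, 162, 239], [686, 167, 238], [686, 176, 235]]
170 [[718, 100, 275], [678, 162, 230], [685, 161, 234], [685, 170, 230], [683, 181, 225]]
172 [[672, 163, 221], [676, 165, 222], [685, 162, 227], [686, 170, 225], [683, 183, 217]]
174 [[675, 160, 217], [679, 163, 217], [686, 162, 221], [685, 172, 217], [682, 185, 210]]
176 [[672, 164, 207], [681, 161, 213], [685, 165, 213], [684, 175, 209], [683, 186, 204]]
178 [[672, 165, 201], [681, 162, 206], [687, 163, 209], [683, 178, 201], [685, 183, 199]]
180 [[676, 161, 198], [682, 163, 200], [685, 166, 200], [682, 180, 193], [683, 188, 190]]
182 [[675, 164, 190], [681, 164, 193], [689, 163, 197], [681, 182, 185], [683, 189, 183]]
184 [[675, 165, 182], 
[... 259 characters left out ...]
56], [675, 177, 157], [677, 184, 156], [630, 258, 97], [636, 261, 99]]
192 [[677, 166, 157], [679, 174, 154], [684, 175, 156], [690, 176, 159], [694, 180, 159]]
194 [[676, 170, 148], [683, 169, 152], [691, 167, 157], [695, 171, 157], [699, 175, 157]]
196 [[676, 170, 141], [683, 169, 145], [688, 172, 146], [696, 170, 152], [697, 178, 148]]
198 [[678, 168, 136], [685, 169, 139], [691, 170, 142], [696, 172, 143], [698, 178, 142]]
200 [[681, 166, 132], [684, 172, 130], [695, 166, 139], [696, 174, 136], [699, 178, 136]]
202 [[678, 171, 121], [682, 176, 121], [672, 199, 104], [676, 202, 105], [680, 207, 104]]
204 [[680, 170, 115], [685, 172, 118], [682, 186, 109], [684, 192, 107], [687, 198, 106]]
```

The depth image shows the real fingertips ending at about z 0.180 at xy (0.68, 0.175), although tool_pos reads 0.139. The reported z is therefore about 40 mm low, and the fingers closed above the knob without touching it. I'll open, go down 20 mm and check with the camera again.

```bash
python3 -m crank '[[0,[0,0,0],[0,0,0]],[0,[0,0,0],[0,0,0]],[0,[0,0,0],[0,0,0]],[0,[0,0,0],[0,0,0]],[0,[0,0,0],[0,0,0]],[0,[0,0,0],[0,0,0]],[0,[0,0,0.01],[0,0,0]],[0,[0,0,0.01],[0,0,0]]]'
python3 -m crank '[[0,[0,0,0],[0,0,0]],[0,[0,0,0],[0,0,0]]]'
cat >> h.py <<'E'
def tips(name):
    "lowest cloud points in the open fingers' columns, near the reported xy"
    from bench import vision,robot
    s=vision.snapshot("scene"); np.savez(f"pics/{name}.npz",**s); C=cloud(s); o=robot.get_obs(); y=o["ee_rot"][2]
    d=C-o["tool_pos"]; a=d[...,0]*np.cos(y)+d[...,1]*np.sin(y); b=d[...,0]*np.sin(y)-d[...,1]*np.cos(y)
    for n,lo,hi in(("+y",.02,.075),("-y",-.075,-.02)):
        m=(abs(a)<.02)&(b>lo)&(b<hi)&(C[...,2]>.118)&(s["z_map"]>0)
        z=C[...,2][m]; i=np.argsort(z)[:12]; print(n,m.sum(),"lowest z",z[i].round(3),"a",np.median(a[m]).round(3),"b",b[m].min().round(3),b[m].max().round(3))
E
python3 -c "
from h import *
delta(None); tips('g3')"
```

```text
time: 5.35
tool_pos: [0.6763, 0.1773, 0.1184]
ee_rot: [3.141, -0.001, 0.121]
wrist_force: [-0.1, -0.0, -0.7]
width: 0.0611
finger_force: 0.0
time: 5.55
tool_pos: [0.6756, 0.1772, 0.1176]
ee_rot: [3.141, 0.002, 0.121]
wrist_force: [0.9, 0.6, -0.1]
width: 0.0774
finger_force: 0.0
t 5.55 pos [0.6756 0.1772 0.1176] rpy [3.141e+00 2.000e-03 1.210e-01] F [ 0.9  0.6 -0.1] Tq [-0.06 -0.02 -0.05] w 0.0774 ff 0.0 j6 1.626
+y 1602 lowest z [0.152 0.156 0.159 0.16  0.16  0.162 0.162 0.163 0.164 0.164 0.164 0.165] a 0.002 b 0.02 0.075
-y 402 lowest z [0.154 0.155 0.155 0.155 0.155 0.156 0.157 0.157 0.158 0.158 0.158 0.16 ] a 0.006 b -0.074 -0.02
```

```bash
python3 -m crank '[[0,[0,0,0.01],[0,0,0]],[0.9,[0,0,0.01],[0,0,0]],[1,[0,0,0],[0,0,0]],[1,[0,0,0],[0,0,0]],[1,[0,0,0],[0,0,0]],[1,[0,0,0],[0,0,0]],[1,[0,0,0],[0,0,0]],[1,[0,0,0],[0,0,0]]]'
python3 -m crank '[[1,[0,0,0],[0,0,0]],[1,[0,0,0],[0,0,0]],[1,[0,0,0],[0,0,0]],[1,[0,0,0],[0,0,0]]]'
python3 -c "
from h import *
delta(None); tips('g4')"
```

```text
time: 6.4
tool_pos: [0.6764, 0.1773, 0.0993]
ee_rot: [3.142, -0.001, 0.121]
wrist_force: [-0.7, -0.5, -0.0]
width: 0.0404
finger_force: 0.0
time: 6.8
tool_pos: [0.6762, 0.1774, 0.0989]
ee_rot: [-3.142, 0.0, 0.121]
wrist_force: [-0.4, 0.1, 0.2]
width: 0.0137
finger_force: 30.0
t 6.8 pos [0.6762 0.1774 0.0989] rpy [-3.142  0.     0.121] F [-0.4  0.1  0.2] Tq [0.07 0.04 0.03] w 0.0137 ff 30.0 j6 1.626
+y 1495 lowest z [0.146 0.146 0.149 0.15  0.151 0.152 0.153 0.155 0.156 0.156 0.156 0.158] a 0.002 b 0.02 0.075
-y 184 lowest z [0.178 0.234 0.234 0.235 0.237 0.239 0.24  0.241 0.241 0.242 0.243 0.244] a 0.01 b -0.075 -0.02
```

The knob is gripped at 14 mm with no side load. Next I test the thread with about 7° counter-clockwise.

```bash
python3 -m crank '[[1,[0,0,0],[0,0,-2.5]],[1,[0,0,0],[0,0,-2.5]],[1,[0,0,0],[0,0,-2]],[1,[0,0,0],[0,0,0]]]'
python3 -c "
from h import *
delta(None)"
```

```text
time: 7.25
tool_pos: [0.6762, 0.1776, 0.099]
ee_rot: [-3.141, -0.0, 0.243]
wrist_force: [-0.8, 0.6, 0.1]
width: 0.0135
finger_force: 30.0
t 7.25 pos [0.6762 0.1776 0.099 ] rpy [-3.141 -0.     0.243] F [-0.8  0.6  0.1] Tq [ 0.18  0.04 -0.14] w 0.0135 ff 30.0 j6 1.504
```

```bash
python3 -m crank '[[1,[0,0,0],[0,0,-2]],[1,[0,0,0],[0,0,-2]],[1,[0,0,0],[0,0,0]]]'
python3 -c "
from h import *
delta(None)"
```

```text
time: 7.55
tool_pos: [0.6761, 0.1777, 0.0992]
ee_rot: [-3.141, -0.0, 0.312]
wrist_force: [0.6, 1.3, 1.6]
width: 0.0134
finger_force: 30.0
t 7.55 pos [0.6761 0.1777 0.0992] rpy [-3.141 -0.     0.312] F [0.6 1.3 1.6] Tq [ 0.26  0.11 -0.08] w 0.0134 ff 30.0 j6 1.435
```

The torque stays at friction level, about 0.1 N m, after 0.19 rad, so counter-clockwise loosens it. I'll continue, lifting along with the thread.

```bash
python3 -m crank '[[1,[0,0,-0.0008],[0,0,-5]],[1,[0,0,-0.0003],[0,0,-6]],[1,[0,0,-0.0003],[0,0,-6]],[1,[0,0,-0.0004],[0,0,-6]],[1,[0,0,-0.0003],[0,0,-6]],[1,[0,0,-0.0003],[0,0,-6]],[1,[0,0,-0.0004],[0,0,-6]],[1,[0,0,-0.0003],[0,0,-6]]]'
python3 -c "
from h import *
delta([.6762,.1774,.1])"
python3 -m crank '[[1,[0,0,-0.0003],[0,0,-5]],[1,[0,0,-0.0003],[0,0,-5]],[1,[0,0,-0.0003],[0,0,-5]],[1,[0,0,0],[0,0,0]]]'
python3 -c "
from h import *
delta([.6762,.1774,.1])"
```

```text
time: 8.35
tool_pos: [0.6755, 0.1784, 0.1018]
ee_rot: [-3.14, -0.001, 1.136]
wrist_force: [-1.9, 2.2, -0.4]
width: 0.0139
finger_force: 30.0
t 8.35 pos [0.6755 0.1784 0.1018] rpy [-3.140e+00 -1.000e-03  1.136e+00] F [-1.9  2.2 -0.4] Tq [ 0.46  0.23 -0.1 ] w 0.0139 ff 30.0 j6 0.611
tool delta mm [-0.6  1.   1.8] turn z deg None
time: 8.75
tool_pos: [0.6753, 0.1784, 0.1027]
ee_rot: [-3.14, -0.001, 1.394]
wrist_force: [-2.7, 2.2, 0.5]
width: 0.0138
finger_force: 30.0
t 8.75 pos [0.6753 0.1784 0.1027] rpy [-3.140e+00 -1.000e-03  1.394e+00] F [-2.7  2.2  0.5] Tq [ 0.57  0.37 -0.1 ] w 0.0138 ff 30.0 j6 0.353
tool delta mm [-0.8  1.   2.7] turn z deg None
```

```bash
python3 -m crank '[[1,[-0.0003,0.0004,-0.0003],[0,0,-6]],[1,[0,0,-0.0003],[0,0,-6]],[1,[0,0,-0.0004],[0,0,-6]],[1,[0,0,-0.0003],[0,0,-6]],[1,[0,0,-0.0003],[0,0,-6]],[1,[0,0,-0.0004],[0,0,-6]],[1,[0,0,-0.0003],[0,0,-6]]]'
python3 -c "
from h import *
delta([.6762,.1774,.1])"
python3 -m crank '[[1,[0,0,-0.0003],[0,0,-6]],[1,[0,0,-0.0003],[0,0,-6]],[1,[0,0,-0.0004],[0,0,-6]],[1,[0,0,-0.0003],[0,0,-4]],[1,[0,0,0],[0,0,0]]]'
python3 -c "
from h import *
delta([.6762,.1774,.1])"
```

```text
time: 9.45
tool_pos: [0.6745, 0.1783, 0.105]
ee_rot: [-3.139, -0.004, 2.13]
wrist_force: [-5.4, 2.1, 0.5]
width: 0.0141
finger_force: 30.0
t 9.45 pos [0.6745 0.1783 0.105 ] rpy [-3.139 -0.004  2.13 ] F [-5.4  2.1  0.5] Tq [ 0.62  0.81 -0.21] w 0.0141 ff 30.0 j6 -0.383
tool delta mm [-1.7  1.   5. ] turn z deg None
time: 9.95
tool_pos: [0.6742, 0.178, 0.1062]
ee_rot: [-3.14, -0.005, 2.511]
wrist_force: [-6.0, 1.8, 2.2]
width: 0.014
finger_force: 30.0
t 9.95 pos [0.6742 0.178  0.1062] rpy [-3.14  -0.005  2.511] F [-6.   1.8  2.2] Tq [ 0.63  0.94 -0.11] w 0.014 ff 30.0 j6 -0.764
tool delta mm [-2.   0.7  6.2] turn z deg None
```

Turned 2.39 rad, a rise of about 7.6 mm. I'll release, lift off and look.

```bash
python3 -m crank '[[0.6,[0,0,0],[0,0,0]],[0.5,[0,0,0],[0,0,0]],[0.5,[0,0,0],[0,0,0]],[0.5,[0,0,0],[0,0,0]],[0.5,[0,0,-0.02],[0,0,0]],[0.5,[0,0,-0.03],[0,0,0]],[0.5,[0,0,-0.04],[0,0,0]],[0.5,[0,0,-0.04],[0,0,8]]]'
python3 -m crank '[[0.5,[0,0,0],[0,0,8.5]],[0.5,[0,0,0],[0,0,8.5]],[0.5,[0,0,0],[0,0,8.5]],[0.5,[0,0,0],[0,0,8.5]],[0.5,[0,0,0],[0,0,8.5]],[0.5,[0,0,0],[0,0,8.5]],[0.5,[0,0,0],[0,0,8.5]],[0.5,[0,0,0],[0,0,8.5]]]'
python3 -m crank '[[0.5,[0,0,0],[0,0,8.5]],[0.5,[0,0,0],[0,0,8.5]],[0.5,[0,0,0],[0,0,8.5]],[0.5,[0,0,0],[0,0,8.5]],[0.5,[0,0,0],[0,0,8.5]],[0.5,[0,0,0],[0,0,8.5]],[0.5,[0,0,0],[0,0,8.5]],[0.5,[0,0,0],[0,0,0]]]'
python3 - <<'E'
from h import *
from bench import vision
S=vision.snapshot("scene"); np.savez("pics/scene1.npz",**S)
T=vision.snapshot("top"); np.savez("pics/top1.npz",**T)
a=cv2.resize(S["color"][140:240,340:480],None,fx=4,fy=4); b=cv2.resize(T["color"][100:200,220:300],None,fx=4,fy=4,)
b=b[:,:240]; cv2.imwrite("pics/k1.png",np.hstack([a,b])[:,:,::-1])
m,c,st=blob(orange(S),(360,175,400,205)); print(c,st)
P=cloud(S)[m]; z=np.percentile(P[:,2],95);print(z,P.mean(0))
m,c,st=blob(dark(S),(393,180,415,208)); P=cloud(S)[m]; print("knob",np.percentile(P[:,2],95),P.mean(0))
delta([.60,.168,.12],.122)
E
```

```text
time: 10.75
tool_pos: [0.6763, 0.1766, 0.2374]
ee_rot: [-3.141, -0.0, 2.368]
wrist_force: [1.4, -0.1, 0.8]
width: 0.047
finger_force: 0.0
time: 11.55
tool_pos: [0.6768, 0.1767, 0.2366]
ee_rot: [3.141, 0.0, 1.178]
wrist_force: [-0.5, 0.4, -0.3]
width: 0.0469
finger_force: 0.0
time: 12.35
tool_pos: [0.6768, 0.1768, 0.2366]
ee_rot: [3.141, -0.0, 0.146]
wrist_force: [-0.6, 0.3, -0.1]
width: 0.0473
finger_force: 0.0
[380.0619469  191.51327434] [373 186  15  12 113]
0.13027208176904548 [0.61559162 0.14763431 0.13537565]
knob 0.16638946611662606 [0.68413332 0.16624589 0.15261636]
t 12.45 pos [0.6767 0.1768 0.2365] rpy [ 3.141 -0.     0.149] F [-0.1 -0.6 -0.2] Tq [ 0.    0.02 -0.02] w 0.047 ff 0.0 j6 1.596
tool delta mm [-77.1  -2.7 116.5] turn z deg 1.57
```

View pics/k1.png

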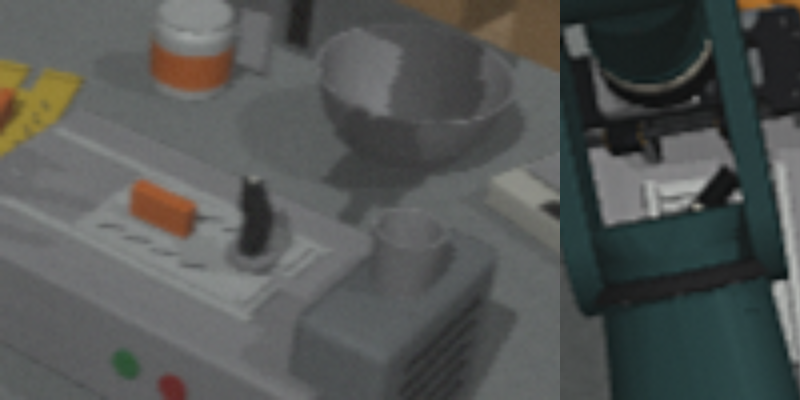

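The knob bar has turned and its top is now at 0.166 (8 mm up). The tab is still at crop (163,208), unmoved. I'll move over the tab and descend to a reported z of 0.10 (real about 0.14), then check.

```bash
python3 -m crank '[[0.5,[-0.04,-0.001,0],[0,0,1.6]],[0.5,[-0.037,-0.002,0.01],[0,0,0]],[0.5,[0,0,0.04],[0,0,0]],[0.5,[0,0,0.04],[0,0,0]],[0.5,[0,0,0.03],[0,0,0]],[0.5,[0,0,0.01],[0,0,0]],[0.5,[0,0,0],[0,0,0]]]'
python3 - <<'E'
from h import *
delta([.5998,.168,.072],.122); tips('g5')
S=load("g5"); cv2.imwrite("pics/t1.png",cv2.resize(S["color"][120:220,330:460],None,fx=5,fy=5)[:,:,::-1])
E
```

```text
time: 13.15
tool_pos: [0.5988, 0.1694, 0.1048]
ee_rot: [3.141, 0.004, 0.12]
wrist_force: [0.1, 0.7, -0.0]
width: 0.0472
finger_force: 0.0
t 13.15 pos [0.5988 0.1694 0.1048] rpy [3.141 0.004 0.12 ] F [ 0.1  0.7 -0. ] Tq [-0.02 -0.04 -0.04] w 0.0472 ff 0.0 j6 1.636
tool delta mm [ 0.9  1.5 32.8] turn z deg -0.12
+y 1468 lowest z [0.145 0.145 0.147 0.147 0.147 0.148 0.15  0.151 0.152 0.152 0.153 0.153] a 0.003 b 0.02 0.075
-y 380 lowest z [0.139 0.141 0.143 0.144 0.145 0.145 0.146 0.147 0.147 0.147 0.148 0.149] a 0.006 b -0.075 -0.02
```

View pics/t1.png

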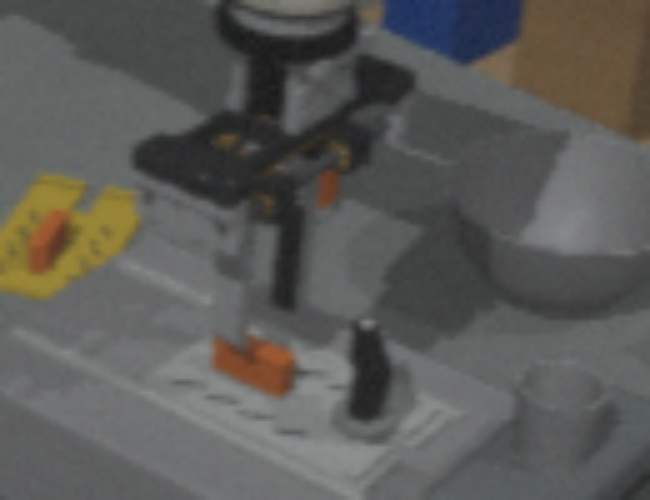

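The fingers straddle the orange tab at crop (255,365). The tips are at a real z of about 0.143, so the offset is still about 39 mm. Down another 32 mm and close.

```bash
python3 -m crank '[[0.5,[0.001,0.0015,0.015],[0,0,0]],[0.5,[0,0,0.012],[0,0,0]],[0.5,[0,0,0.005],[0,0,0]],[1,[0,0,0],[0,0,0]],[1,[0,0,0],[0,0,0]],[1,[0,0,0],[0,0,0]],[1,[0,0,0],[0,0,0]],[1,[0,0,0],[0,0,0]]]'
python3 -c "
from h import *
delta(None)"
```

```text
time: 14.0
tool_pos: [0.6014, 0.1685, 0.0752]
ee_rot: [-3.142, -0.001, 0.119]
wrist_force: [0.4, 0.6, 0.5]
width: 0.0133
finger_force: 30.0
t 14.0 pos [0.6014 0.1685 0.0752] rpy [-3.142e+00 -1.000e-03  1.190e-01] F [0.4 0.6 0.5] Tq [0.07 0.   0.01] w 0.0133 ff 30.0 j6 1.634
```

```bash
python3 -m crank '[[1,[-0.002,0,0],[0,0,0]],[1,[-0.003,0,0],[0,0,0]],[1,[-0.004,0,0],[0,0,0]],[1,[0,0,0],[0,0,0]]]'
python3 -c "
from h import *
delta([.6014-.0695,.1685-.0085,.0752],.122)"
```

```text
time: 14.4
tool_pos: [0.5917, 0.1672, 0.0751]
ee_rot: [3.141, -0.0, 0.119]
wrist_force: [-0.6, 0.5, 2.9]
width: 0.0136
finger_force: 30.0
t 14.4 pos [0.5917 0.1672 0.0751] rpy [ 3.141 -0.     0.119] F [-0.6  0.5  2.9] Tq [ 0.06 -0.06 -0.02] w 0.0136 ff 30.0 j6 1.635
tool delta mm [-60.3   0.1  -0.1] turn z deg -0.18
```

```bash
python3 -m crank '[[1,[-0.007,0,0],[0,0,0]],[1,[-0.01,0,0],[0,0,0]],[1,[-0.01,0,0],[0,0,0]],[1,[-0.01,0,0],[0,0,0]],[1,[0,0,0],[0,0,0]]]'
python3 -m crank '[[1,[-0.01,0,0],[0,0,0]],[1,[-0.01,0,0],[0,0,0]],[1,[-0.01,0,0],[0,0,0]],[1,[-0.01,0,0],[0,0,0]],[1,[0,0,0],[0,0,0]],[1,[0,0,0],[0,0,0]]]'
python3 - <<'E'
from h import *
from bench import vision
delta(None)
S=vision.snapshot("scene"); np.savez("pics/d1.npz",**S)
for bx in((340,165,400,210),): 
    m,c,st=blob(orange(S),bx); print(c,st,cloud(S)[m].mean(0))
# tray: corners from top picture rim, side-edge lines
T=load("top0"); C=cloud(T); b=np.zeros((400,640),bool); b[140:245,325:428]=1
m=b&(abs(C[...,2]-.036)<.012); P=C[m][:,:2]
for lo in(.026,.03):
    k=(b&(C[...,2]>lo)&(C[...,2]<.045)).astype(np.uint8); n,l,st,c=cv2.connectedComponentsWithStats(k,connectivity=8); i=1+np.argmax(st[1:,4])
    print(cv2.minAreaRect((C[l==i][:,:2]*1000).astype(np.float32)),st[i])
print("raw rect px -> rays follow")
cv2.imwrite("pics/tray.png",cv2.resize(T["color"][135:250,320:430],None,fx=5,fy=5,interpolation=2)[:,:,::-1])
E
```

```text
time: 14.9
tool_pos: [0.553, 0.1627, 0.0751]
ee_rot: [3.141, 0.002, 0.119]
wrist_force: [-4.0, -0.3, 6.0]
width: 0.0136
finger_force: 30.0
time: 15.5
tool_pos: [0.5138, 0.158, 0.0751]
ee_rot: [3.142, 0.003, 0.119]
wrist_force: [-0.7, -0.1, 7.5]
width: 0.0137
finger_force: 30.0
t 15.5 pos [0.5138 0.158  0.0751] rpy [3.142e+00 3.000e-03 1.190e-01] F [-0.7 -0.1  7.5] Tq [-0.01  0.19 -0.05] w 0.0137 ff 30.0 j6 1.645
[360.53125 182.46875] [358 178   6   9  32] [0.53229382 0.15428383 0.1213604 ]
((562.1854248046875, -193.32962036132812), (251.5168914794922, 211.14292907714844), 16.109050750732422) [335 146  87  93 444]
((447.4817199707031, -137.09744262695312), (125.49115753173828, 59.79298782348633), 55.550174713134766) [349 209  35  29  75]
raw rect px -> rays follow
```

View pics/tray.png

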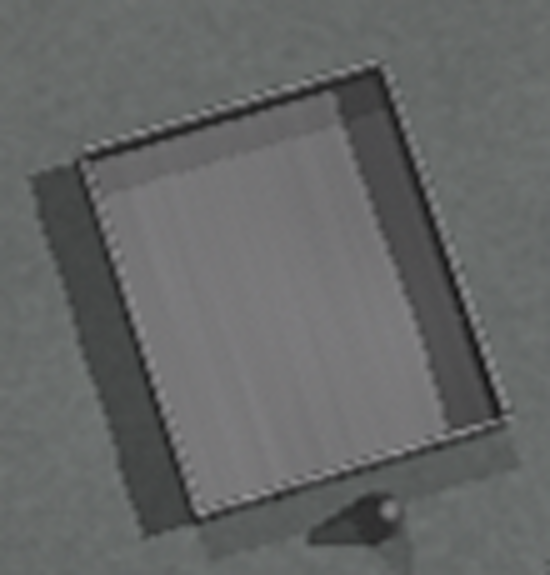

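The tray crop has corners at (80,155), (380,65), (508,415) and (198,520), with the nozzle at (380,510), in front of it. The measured rim is 251x211 mm (text: 250x210), centred at (0.562,-0.193) with a yaw of 16.1°. The plate is out by about 88 mm. Lift.

```bash
python3 - <<'E'
from h import *
T=load("top0"); q=[onplane(T,320+x/5,135+y/5,.035) for x,y in((80,155),(380,65),(508,415),(198,520))]; print(np.mean(q,0).round(4))
E
python3 -m crank '[[1,[0,0,-0.005],[0,0,0]],[1,[0,0,-0.01],[0,0,0]],[1,[0,0,-0.02],[0,0,0]],[1,[0,0,-0.025],[0,0,0]],[1,[0,0,-0.025],[0,0,0]],[1,[0,0,0],[0,0,0]]]'
python3 - <<'E'
from h import *
from bench import vision
delta([.533,-.201,.16],.281)
S=vision.snapshot("scene")
cv2.imwrite("pics/l1.png",cv2.resize(S["color"][90:240,310:470],None,fx=4,fy=4)[:,:,::-1])
E
```

```text
[ 0.558  -0.1958  0.035 ]
time: 16.15
tool_pos: [0.517, 0.1585, 0.1629]
ee_rot: [-3.141, -0.005, 0.119]
wrist_force: [0.8, -0.7, -1.4]
width: 0.0138
finger_force: 30.0
t 16.15 pos [0.517  0.1585 0.1629] rpy [-3.141 -0.005  0.119] F [ 0.8 -0.7 -1.4] Tq [-0.04  0.03 -0.03] w 0.0138 ff 30.0 j6 1.644
tool delta mm [-26.7 358.8   2.6] turn z deg -9.29
```

View pics/l1.png

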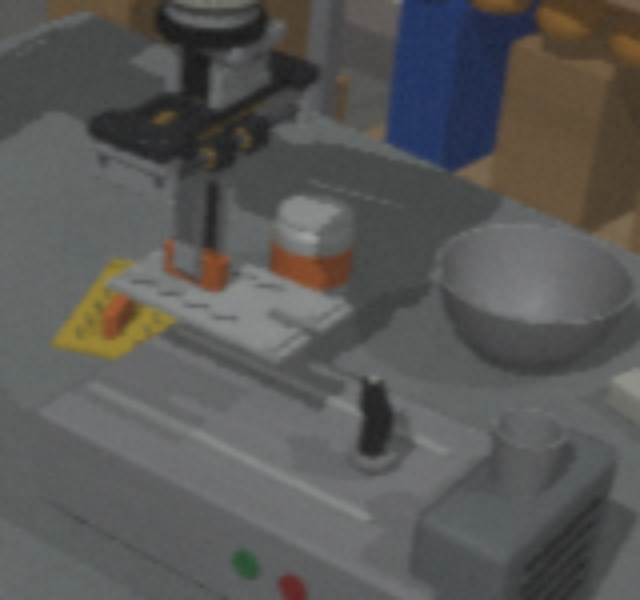

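The plate hangs level in the fingers at crop (235,300) and the knob is left standing. I'll carry it to the tray.

```bash
python3 -m crank '[[1,[-0.002,0.02,0],[0,0,0]],[1,[-0.003,0.035,0],[0,0,0]],[1,[-0.003,0.04,0],[0,0,0]],[1,[-0.003,0.04,0],[0,0,0]],[1,[-0.003,0.04,0],[0,0,0]],[1,[-0.003,0.04,0],[0,0,0]],[1,[-0.003,0.04,0],[0,0,0]],[1,[-0.003,0.04,0],[0,0,0]]]'
python3 -m crank '[[1,[-0.003,0.035,0],[0,0,0]],[1,[-0.001,0.02,0],[0,0,0]],[1,[0,0.01,0],[0,0,-2]],[1,[0,0,0.01],[0,0,-4]],[1,[0,0,0.03],[0,0,-3.3]],[1,[0,0,0.03],[0,0,0]],[1,[0,0,0],[0,0,0]]]'
python3 - <<'E'
from h import *
from bench import vision
delta([.531,-.2025,-.0195],.281)
E
```

```text
time: 17.0
tool_pos: [0.5259, -0.1385, 0.1565]
ee_rot: [-3.139, 0.005, 0.119]
wrist_force: [1.2, 1.0, -2.0]
width: 0.0136
finger_force: 30.0
time: 17.7
tool_pos: [0.526, -0.2, 0.0813]
ee_rot: [-3.131, 0.012, 0.281]
wrist_force: [-0.5, 0.7, -2.6]
width: 0.0133
finger_force: 30.0
t 17.7 pos [ 0.526  -0.2     0.0813] rpy [-3.131  0.012  0.281] F [-0.5  0.7 -2.6] Tq [ 0.05  0.08 -0.01] w 0.0133 ff 30.0 j6 0.826
tool delta mm [  5.3   4.9 100.7] turn z deg -0.0
```

```bash
python3 -m crank '[[1,[0.005,0.004,0.02],[0,0,0]],[1,[0,0,0.03],[0,0,0]],[1,[0,0,0.025],[0,0,0]],[1,[0,0,0.01],[0,0,0]],[1,[0,0,0.005],[0,0,0]],[1,[0,0,0],[0,0,0]]]'
python3 -c "
from h import *
delta([.531,-.2025,-.0195],.281)"
```

```text
time: 18.3
tool_pos: [0.5375, -0.205, -0.0002]
ee_rot: [3.142, 0.0, 0.281]
wrist_force: [0.5, 0.3, -1.6]
width: 0.0136
finger_force: 30.0
t 18.3 pos [ 5.375e-01 -2.050e-01 -2.000e-04] rpy [3.142 0.    0.281] F [ 0.5  0.3 -1.6] Tq [ 0.02  0.05 -0.01] w 0.0136 ff 30.0 j6 0.827
tool delta mm [-5.6 -4.2 19.3] turn z deg 0.01
```

```bash
python3 -m crank '[[1,[0,0,0.006],[0,0,0]],[1,[0,0,0.004],[0,0,0]],[1,[0,0,0.002],[0,0,0]],[1,[0,0,0],[0,0,0]]]'
python3 -m crank '[[1,[0,0,0.002],[0,0,0]],[1,[0,0,0.001],[0,0,0]],[1,[0,0,0],[0,0,0]]]'
python3 -m crank '[[1,[0,0,0.001],[0,0,0]],[1,[0,0,0.001],[0,0,0]],[1,[0,0,0],[0,0,0]]]'
```

```text
time: 18.7
tool_pos: [0.5373, -0.2049, -0.0125]
ee_rot: [-3.141, 0.0, 0.281]
wrist_force: [-0.0, -1.1, -2.3]
width: 0.0141
finger_force: 30.0
time: 19.0
tool_pos: [0.5373, -0.2049, -0.0156]
ee_rot: [-3.142, 0.0, 0.281]
wrist_force: [0.1, 0.3, -2.2]
width: 0.0134
finger_force: 30.0
time: 19.3
tool_pos: [0.5373, -0.2049, -0.0176]
ee_rot: [-3.141, 0.0, 0.281]
wrist_force: [-0.1, 0.4, -1.9]
width: 0.0138
finger_force: 30.0
```

```bash
python3 -m crank '[[1,[0,0,0.001],[0,0,0]],[1,[0,0,0.001],[0,0,0]],[1,[0,0,0],[0,0,0]]]'
python3 -m crank '[[1,[0,0,0.001],[0,0,0]],[1,[0,0,0],[0,0,0]]]'
```

```text
time: 19.6
tool_pos: [0.5373, -0.2049, -0.0196]
ee_rot: [-3.141, 0.0, 0.281]
wrist_force: [0.1, 0.1, -2.2]
width: 0.0137
finger_force: 30.0
time: 19.8
tool_pos: [0.5373, -0.205, -0.0206]
ee_rot: [-3.142, 0.0, 0.281]
wrist_force: [0.3, -0.1, -1.6]
width: 0.0135
finger_force: 30.0
```

```bash
python3 -m crank '[[1,[0,0,0.001],[0,0,0]],[1,[0,0,0],[0,0,0]]]'
python3 -m crank '[[1,[0,0,0.001],[0,0,0]],[1,[0,0,0],[0,0,0]]]'
```

```text
time: 20.0
tool_pos: [0.5375, -0.2051, -0.0209]
ee_rot: [3.141, -0.0, 0.281]
wrist_force: [-1.4, 0.5, 1.4]
width: 0.0135
finger_force: 30.0
time: 20.2
tool_pos: [0.5375, -0.2051, -0.0209]
ee_rot: [3.141, -0.0, 0.281]
wrist_force: [-2.9, 0.3, 6.3]
width: 0.0137
finger_force: 30.0
```

Contact with the tray floor, at about the expected height. I'll release, rise and look.

```bash
python3 -m crank '[[0.6,[0,0,-0.001],[0,0,0]],[0.5,[0,0,0],[0,0,0]],[0.5,[0,0,0],[0,0,0]],[0.5,[0,0,0],[0,0,0]],[0.5,[0,0,-0.02],[0,0,0]],[0.5,[0,0,-0.04],[0,0,0]],[0.5,[0,0,-0.05],[0,0,0]],[0.5,[0,0,-0.05],[0,0,0]]]'
python3 -m crank '[[0.5,[-0.02,-0.02,-0.05],[0,0,0]],[0.5,[-0.035,-0.03,-0.02],[0,0,0]],[0.5,[-0.035,-0.03,0],[0,0,0]],[0.5,[-0.035,-0.03,0],[0,0,0]],[0.5,[-0.03,0,0],[0,0,0]],[0.5,[0,0,0],[0,0,0]],[0.5,[0,0,0],[0,0,0]]]'
python3 - <<'E'
from h import *
from bench import vision
S=vision.snapshot("scene");T=vision.snapshot("top"); delta(None)
C=cloud(S); m,c,st=blob(orange(S),(230,225,330,310)); print("tab",c,C[m].mean(0),"top z",np.percentile(C[m][:,2],95))
yaw=.281;d=C-np.array([.56,-.1945,0]);a=d[...,0]*np.cos(yaw)+d[...,1]*np.sin(yaw);b=-d[...,0]*np.sin(yaw)+d[...,1]*np.cos(yaw)
hsv=cv2.cvtColor(S["color"],cv2.COLOR_RGB2HSV)
br=(abs(a)<.11)&(abs(b)<.095)&(C[...,2]>.0078)&(C[...,2]<.02)
print("plate pts",br.sum(),"a",np.percentile(a[br],[2,50,98]).round(3),"b",np.percentile(b[br],[2,50,98]).round(3))
A=np.c_[a[br],b[br],np.ones(br.sum())]; print("plane fit slopes,h",np.linalg.lstsq(A,C[...,2][br],rcond=None)[0].round(4))
x=cv2.resize(S["color"][160:320,200:480],None,fx=2.8,fy=2.8); cv2.imwrite("pics/end.png",x[:,:,::-1])
E
```

```text
time: 21.0
tool_pos: [0.5368, -0.2047, 0.1394]
ee_rot: [-3.141, 0.001, 0.281]
wrist_force: [1.0, 0.4, -0.4]
width: 0.0474
finger_force: 0.0
time: 21.7
tool_pos: [0.3616, -0.1443, 0.2023]
ee_rot: [3.141, -0.001, 0.28]
wrist_force: [0.7, 0.1, -0.7]
width: 0.047
finger_force: 0.0
t 21.8 pos [ 0.3621 -0.1443  0.2018] rpy [-3.141 -0.     0.281] F [ 0.3  1.  -0.5] Tq [-0.02  0.03 -0.  ] w 0.0468 ff 0.0 j6 0.765
tab [264.25203252 263.37398374] [ 0.54667264 -0.21351727  0.03476122] top z 0.0353214762917348
plate pts 621 a [-0.07   0.017  0.078] b [-0.05  -0.013  0.037]
plane fit slopes,h [ 0.0048 -0.0008  0.0098]
```

View pics/end.png

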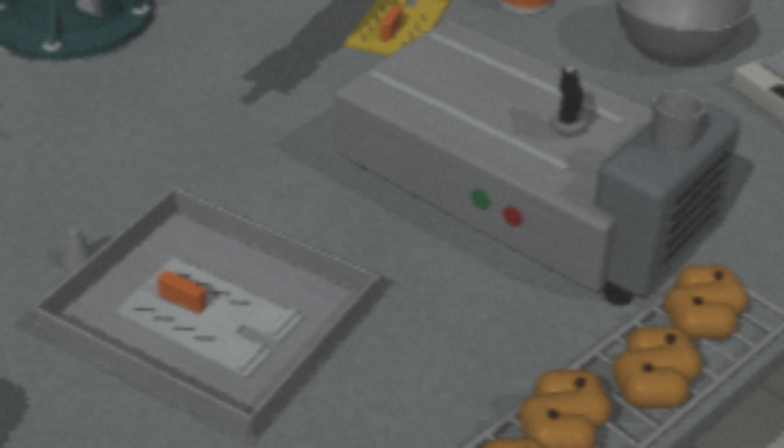

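The plate lies flat and right way up near the tray's middle, at crop (210,315), with its plane level and its top at about 10 mm. The nozzle (75,250) and cup (678,115) are standing, and the knob is backed off. Handing in.

```bash
python3 -c "
from bench import robot
print(robot.close_job())"
```

```text
the job is handed in; nothing more can be done
None
```

The job is handed in (no verdict was returned): the knob loosened counter-clockwise and is backed off about 2.4 rad, and the plate lies flat, right way up, near the middle of the tray floor; I saw no bystander moved.

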